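Unscrew the spring-loaded cap of a valve and lay it by in the repair tray

ROBOT

A 6-joint arm with a two-finger parallel gripper is mounted at the origin on a cart in front of the work surface, level with it; the furniture and walls round the work are solid. World frame = base frame: x ahead of the robot, y to its left, z up, the work surface at z = 0. Lengths are in m, angles in rad, forces in N, time in s.
With the tool pointing down it reaches from about 0.375 to 0.9 m from the base axis. Payload 3.1 kg.
Tool frame: the origin (TCP) lies on the centre line of the jaws, within the pads' length; the fingertips stand robot.finger_overhang ahead of it and the grasp point (between the pads) lies 3 mm ahead of it (robot.finger_overhang is the distance from the TCP to the fingertips, in m); z points along the fingers, x is the direction in which the jaws open and shut, and the axes are right-handed (so a half turn about z gives the same grasp; the last joint's range is limited). The gripper opens to 87 mm and grips with 3 to 60 N. Pads are 19 mm wide; open, the fingers measure 117 mm over their backs; the gripper's body (75 mm by 190 mm) begins 51 mm behind the grasp point.
Start: joints at [-1.51, 0.527, 1.433, -0, 1.181, -0.178], TCP at [0.148, -0.607, 0.245] pointing down, gripper open.
Joint ranges: [-3.08, 3.08], [-0.75, 2.2], [0.22, 2.44], [-1.43, 4.57], [0, 2.65], [-2.85, 2.85]. Speed limits (rad/s): [2.79, 2.79, 3.14, 3.14, 3.14, 3.14].

INTERFACE

Orientations are given as a unit quaternion [w, x, y, z].
In Python, from plant import robot gives the robot as it stands. The module is installed in compiled form; this text tells all that it offers. Calls block until the motion is done:
- robot.move_ptp(position, orientation): joint-space move of the TCP to a pose.
- robot.servo_line(position, speed=0.15, rot=None): straight line of the TCP; rot=None keeps the orientation; speed is the mean speed in m/s.
- robot.goto_joints(angles): joint-space move.
- robot.move_gripper(opening, grasp_force=None): opening from 0.0 (shut) to 1.0 (fully open); grasp_force is the grip in N (None keeps the last); returns when the fingers have stopped.
- robot.wait(seconds).
- robot.solve_ik(position, orientation): joint angles nearest the present ones, or None.
- robot.observe(): the state.
- robot.get_image(name): name is "scene" or "top"; returns a dict with "pixels" (420x560x3 uint8, blue, green, red), "camera_matrix" (3x3 intrinsics, pixels), "k1" (the pictures are not rectified: a ray, as slopes to the right and down, at radius r is drawn at 1 + k1 r^2 times it, then the intrinsics apply), "world_to_cam" (4x4, takes a point from world to camera coordinates). Camera axes: x right, y down, z forward; pixel columns grow to the right and rows downward; lengths in m; the calibration is good to about 2 mm. A picture is of the moment at which its call begins. There is no depth.
A pose or a line that the arm cannot do raises robot.Unreachable and nothing moves.
- robot.job_done(): hands the job in, once; it reports no verdict.
The state is a dict: "time": time; "q": joint angles; "dq": joint speeds; "effort": joint torques, N m; "eef_pos": TCP position; "tcp_rot": TCP orientation; "wrist_force": force on the tool from outside, world axes, zero at the start; "torque": the same for the moment, N m; "opening": opening from 0.0 (shut) to 1.0 (fully open).
Only numpy, scipy, OpenCV 4.12 (cv2) and the standard library are available. Lean on these libraries where they do the work, as an engineer would, in place of code of your own. Each camera call takes 0.05 s, during which the arm holds its last target.

TASK

Unscrew the fluted cap of the small valve on the folding table, turn by turn and gently: never pull, push or lever hard on it while its thread still holds, do not force it past the end stop that you feel as it comes free, and have it firmly in the gripper at that moment, because a spring under it makes it jump. Then stand the cap upright, knob up, on a free spot of the floor of the shallow metal tray without dropping it, and do not disturb the spares that lie in the tray.

Things in the scene. Friction and masses are not known exactly. Their poses are not given: they have to be found in the camera images.
- mouth (a point): Rim centre of the fixed valve housing: round aluminium body, 55 mm diameter, rim 67 mm above the table, on a steel plate 120 x 92 x 8 mm, hose stubs 45 mm out along its x at 30 mm height. z: thread axis, up. Contact forces between cap and housing, all added up, must stay below 25 N, end stop included. A spring in the bore pushes the cap up with 6 N at home, about 3 N as it frees.
- cap_knob (a point): Centre of the round fluted knob of the loose grey plastic cap (90 g): knob 42 mm diameter, 28 mm high (14 mm above and below this point), below it a flange 50 mm wide, 4 mm thick. Screwed home, the flange would sit on the rim, this point 18 mm above it; it starts 0 to 12 mm higher. z: up along the cap. Unscrews counter-clockwise seen from above, climbing about 2.5 mm per rad.
- cap_foot (a point): Underside of the cap's stem, 49 mm below the knob's centre; stem 34 mm wide, 31 mm long, lugs at its foot in a hidden thread. It frees after 3 to 6 rad, 14 to 20 mm above home (unknown, to be felt); till then a lift stops hard within 2 mm. Freed, it lifts straight out (unheld it jumps 4-10 mm); 0.35 rad on, a sprung stop resists: 1 N m per rad, too much at 0.4; ease off it to lift.
- tray_floor (a point): Centre of the floor of the shallow open metal tray (fixed; 208 mm along x, 303 mm along y, floor 2 mm thick, this point on its upper face 2 mm above the table, rim 28 mm high; walls 2 mm thick).
- thread_mid (a point): Half-way up a wooden reel of thread, loose, standing in the tray: 28 mm diameter, 37 mm high. To be left where it is.
- fuse_mid (a point): Centre of a fuse lying loose in the tray, 50 mm long along its y, 15 mm thick. To be left where it is.
- knob_mid (a point): Half-way up a loose spare timer knob in the tray, 44 mm diameter, 26 mm high, white. To be left where it is.
Things that resemble listed ones, but are neither listed nor needed, are in the scene too. What is shaped like the part that bears cap_knob but purple or turquoise is not meant.

How it is judged:
By the outcome, as a careful person would: the job done as asked, in the order asked, and still so for the second after the job is handed in, with the robot touching nothing.
It also fails if it takes over 72 s, if anything falls off the work surface, if the arm or the gripper's body presses on something with over 40 N, if the wrist force passes 120 N, or if a joint passes its speed limit or range.

## Working session

There is one attempt and no reset: what is moved stays moved. The work goes in short steps, each a Python script; the robot and the scene stay as the last script left them, time stands still between calls to the robot, and variables do not carry over. Pictures are saved under pics/ and viewed, and the job is handed in when it is done.

```bash
mkdir -p pics; ls; python3 - <<'E'
from plant import robot
import cv2,pickle
o=robot.observe();print(o,robot.finger_overhang)
d={}
for n in("scene","top"):
    im=robot.get_image(n);d[n]=im;cv2.imwrite(f"pics/{n}0.png",im["pixels"]);print(im["camera_matrix"],im["k1"],im["world_to_cam"])
pickle.dump(d,open("im0.pkl","wb"))
E
```

```text
pics
{'time': 0.0, 'q': array([-1.51053599e+00,  5.28493495e-01,  1.43391433e+00, -2.75074018e-05,
        1.18136462e+00, -1.78468093e-01]), 'dq': array([ 4.74674522e-04,  9.12037537e-05, -9.36009532e-04,  2.54501165e-04,
        1.42259387e-05,  1.28832041e-03]), 'effort': array([-4.54209166e-04, -4.40043283e+01, -1.76591134e+01,  6.33994024e-02,
        5.83125022e-02, -1.79783856e-04]), 'eef_pos': array([ 0.14779094, -0.60656844,  0.24355095]), 'tcp_rot': array([-8.06405011e-04,  7.86281124e-01, -6.17867952e-01, -7.33313276e-04]), 'wrist_force': array([ 0.37313809, -0.35198554,  0.05108138]), 'torque': array([ 0.00911334, -0.01059345,  0.02884477]), 'opening': 1.0053492263188468} 0.022
[[514.27689045   0.         276.68971554]
 [  0.         514.27689045 208.08648725]
 [  0.           0.           1.        ]] -0.07545244536957563 [[-0.54662406 -0.83719988 -0.01727709  0.23770478]
 [-0.33870394  0.2399215  -0.90978971  0.25646556]
 [ 0.76582098 -0.49146112 -0.41470976  0.93099665]
 [ 0.          0.          0.          1.        ]]
[[515.82668562   0.         286.59293021]
 [  0.         515.82668562 211.89072207]
 [  0.           0.           1.        ]] -0.04867916341083008 [[-0.0103259  -0.99984025  0.01458971 -0.06932777]
 [-0.997019    0.00917888 -0.0766085   0.51969023]
 [ 0.07646234 -0.01533727 -0.9969545   1.09991722]
 [ 0.          0.          0.          1.        ]]
```

View pics/scene0.png

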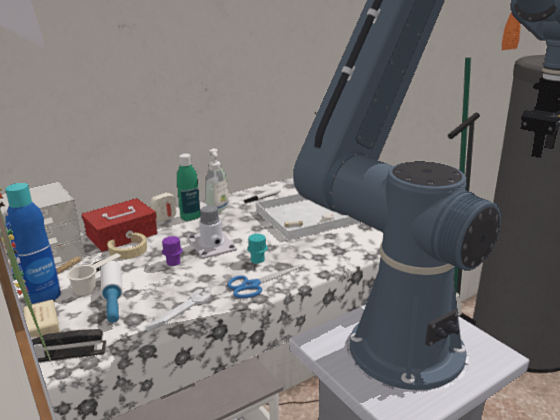

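View pics/top0.png

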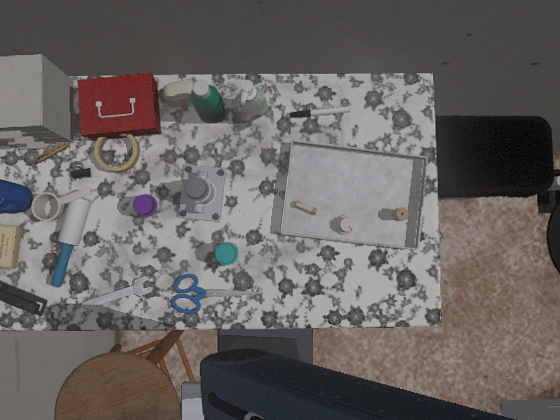

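Candidates for the cap: grey on the valve housing, top (199,189) / scene (209,215). Lookalikes: purple, top (144,205) / scene (172,250), and turquoise, top (226,253) / scene (257,248). I choose the grey one on the housing. In the tray I see the fuse (304,207), white knob (345,224) and reel (400,213). Now a close crop of the valve and tray.

```bash
python3 - <<'E'
import cv2,pickle,numpy as np
d=pickle.load(open("im0.pkl","rb"))
a=d["scene"]["pixels"][185:275,150:280];b=d["top"]["pixels"][150:235,160:240];c=d["top"]["pixels"][130:255,265:435]
cv2.imwrite("pics/cropA.png",cv2.resize(a,None,fx=6,fy=6,interpolation=cv2.INTER_CUBIC))
cv2.imwrite("pics/cropB.png",cv2.resize(b,None,fx=7,fy=7,interpolation=cv2.INTER_CUBIC))
cv2.imwrite("pics/cropC.png",cv2.resize(c,None,fx=4.5,fy=4.5,interpolation=cv2.INTER_CUBIC))
E
```

```text
(no output)
```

View pics/cropA.png

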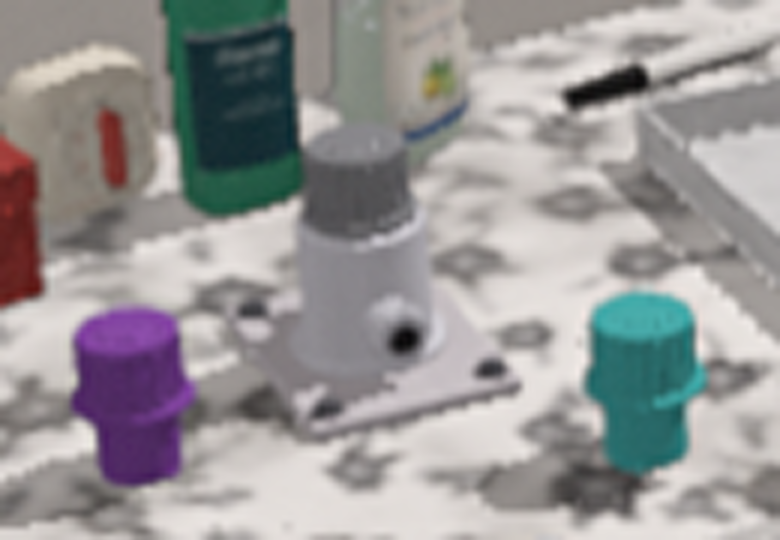

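View pics/cropB.png

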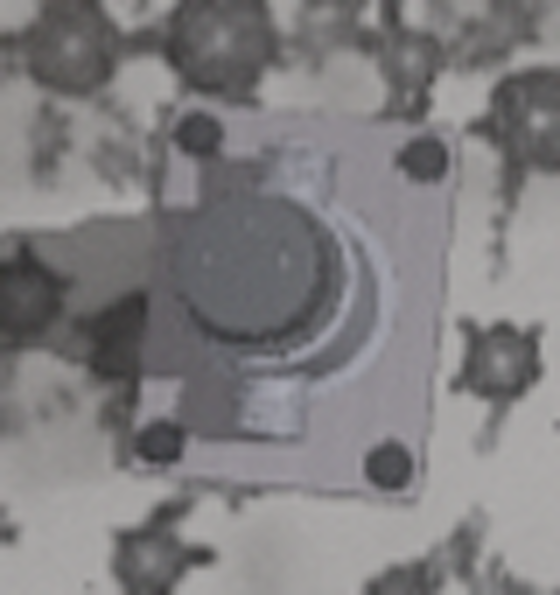

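View pics/cropC.png

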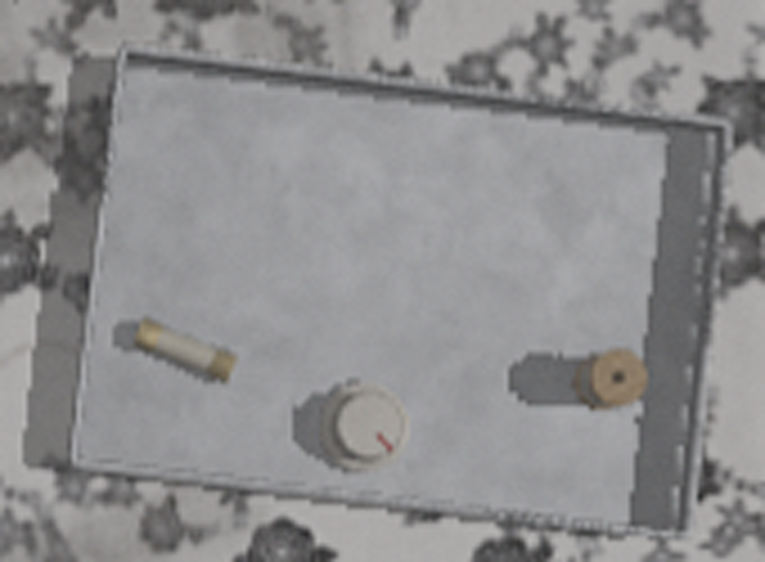

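The crops confirm it: a grey fluted knob sits on the round aluminium housing with hose stubs and plate. The cap face is near top (195.9,187.4) / scene (209.5,209.5), and the plate screws average top (201.8,192.7). Now the positions.

```bash
cat > geo.py <<'E'
import numpy as np,cv2
def ray(im,uv):
    K=im["camera_matrix"];D=np.array([im["k1"],0,0,0,0.])
    n=cv2.undistortPoints(np.array([[uv]],float),K,D)[0,0]
    T=im["world_to_cam"];R=T[:3,:3];o=-R.T@T[:3,3];d=R.T@np.array([n[0],n[1],1]);return o,d/np.linalg.norm(d)
def onz(im,uv,z):
    o,d=ray(im,uv);return o+d*(z-o[2])/d[2]
def two(a,ua,b,ub):
    o1,d1=ray(a,ua);o2,d2=ray(b,ub)
    s=np.linalg.lstsq(np.c_[d1,-d2],o2-o1,rcond=None)[0]
    p,q=o1+s[0]*d1,o2+s[1]*d2;return (p+q)/2,np.linalg.norm(p-q)
def proj(im,p):
    T=im["world_to_cam"];r=cv2.Rodrigues(T[:3,:3])[0]
    return cv2.projectPoints(np.array([p],float),r,T[:3,3],im["camera_matrix"],np.array([im["k1"],0,0,0,0.]))[0][0,0]
E
python3 - <<'E'
from geo import *
import pickle
d=pickle.load(open("im0.pkl","rb"));t,s=d["top"],d["scene"]
np.set_printoptions(precision=4,suppress=True)
h=[(199,132),(424,157),(388,466),(160,441)]
H=[onz(t,(x/7+160-.43,y/7+150-.43),.008) for x,y in h];print(np.array(H),np.mean(H,0))
print("scene holes",[onz(s,(x/6+149.6,y/6+184.6),.008) for x,y in [(250,312),(492,370),(327,407)]])
print("cap face two",two(t,(251/7+159.6,262/7+149.6),s,(357/6+149.6,147/6+184.6)))
for z in(.099,.105,.111): print(z,onz(t,(251/7+159.6,262/7+149.6),z),onz(s,(357/6+149.6,147/6+184.6),z))
f=lambda x,y:(x/4.5+264.6,y/4.5+129.6)
print("tray rim",[onz(t,f(*c),.028) for c in[(122,48),(730,122),(690,530),(75,465)]])
print("fuse",onz(t,f(185,351),.012),"knob",onz(t,f(370,424),.028),"reel",onz(t,f(617,377),.039))
for n,z in(((144,205),.08),((226,253),.08),((207,100),.1)):print(onz(t,n,z))
E
```

```text
[[0.6182 0.1422 0.008 ]
 [0.6096 0.0712 0.008 ]
 [0.512  0.0825 0.008 ]
 [0.5206 0.154  0.008 ]] [0.5651 0.1125 0.008 ]
scene holes [array([0.6194, 0.1441, 0.008 ]), array([0.5134, 0.0827, 0.008 ]), array([0.5244, 0.1532, 0.008 ])]
cap face two (array([0.5656, 0.1115, 0.0979]), np.float64(0.0010326748232623968))
0.099 [0.5651 0.1108 0.099 ] [0.5638 0.1128 0.099 ]
0.105 [0.5644 0.1099 0.105 ] [0.5517 0.1183 0.105 ]
0.111 [0.5636 0.1089 0.111 ] [0.5396 0.1238 0.111 ]
tray rim [array([ 0.6751, -0.0871,  0.028 ]), array([ 0.6369, -0.3831,  0.028 ]), array([ 0.4389, -0.3574,  0.028 ]), array([ 0.4731, -0.0624,  0.028 ])]
fuse [ 0.5287 -0.1165  0.012 ] knob [ 0.4914 -0.204   0.028 ] reel [ 0.5121 -0.3213  0.039 ]
[0.5313 0.2198 0.08  ]
[0.4314 0.0511 0.08  ]
[0.7449 0.0879 0.1   ]
```

```bash
cat > h.py <<'E'
from plant import robot
import numpy as np
np.set_printoptions(precision=3,suppress=True)
def Q(p): return [0.,np.cos(p/2),np.sin(p/2),0.]
def st(tag=""):
    o=robot.observe(); t=o["tcp_rot"]; psi=2*np.arctan2(t[2],t[1])
    psi=(psi+np.pi)%(2*np.pi)-np.pi
    print(tag,"t%.2f"%o["time"],"p",o["eef_pos"]*1000,"psi %.3f"%psi,"q6 %.2f"%o["q"][5],"F",o["wrist_force"],"M",o["torque"],"op %.3f"%o["opening"],flush=True); return o
E
python3 - <<'E'
from h import *
C=[.565,.112]
robot.move_ptp([*C,.20],Q(-.93));st("above")
robot.servo_line([*C,.15],speed=.1);o=st("hi")
robot.servo_line([*C,.15],speed=.1,rot=Q(-.73));st("rot.2")
robot.servo_line([*C,.149],speed=.01,rot=Q(-.93));st("rot.2b")
E
```

```text
above t3.02 p [565.332 111.155 200.048] psi -0.931 q6 0.93 F [-0.091 -0.283 -0.112] M [-0.041 -0.077  0.026] op 1.003
hi t3.67 p [565.334 111.89  150.083] psi -0.930 q6 0.93 F [ 0.604  0.295 -0.55 ] M [ 0.012 -0.023 -0.038] op 1.004
rot.2 t4.03 p [565.537 112.047 150.776] psi -0.733 q6 0.73 F [-0.948  0.348  0.779] M [-0.049  0.008 -0.003] op 1.001
rot.2b t4.38 p [565.155 112.002 149.3  ] psi -0.929 q6 0.93 F [ 0.882 -0.017  0.338] M [-0.032  0.019  0.035] op 1.004
```

```bash
python3 - <<'E'
from h import *
import cv2
print(robot.observe()["q"])
C=[.565,.112]
robot.servo_line([*C,.097],speed=.08);st("down")
cv2.imwrite("pics/s1.png",cv2.resize(robot.get_image("scene")["pixels"][150:280,140:290],None,fx=5,fy=5,interpolation=cv2.INTER_CUBIC))
robot.move_gripper(0.0,3.0);st("grip")
robot.wait(.2);st()
E
```

```text
[0.002 0.588 1.644 0.    0.909 0.93 ]
down t5.17 p [565.288 112.008  97.097] psi -0.930 q6 0.93 F [ 1.036 -0.706 -0.125] M [-0.038 -0.098 -0.003] op 1.000
grip t6.04 p [564.894 112.081  96.978] psi -0.930 q6 0.93 F [-0.494 -0.071 -0.188] M [-0.017  0.078 -0.022] op 0.480
 t6.24 p [564.876 112.044  96.954] psi -0.930 q6 0.93 F [-0.241  0.324  0.307] M [ 0.046 -0.031 -0.028] op 0.479
```

View pics/s1.png

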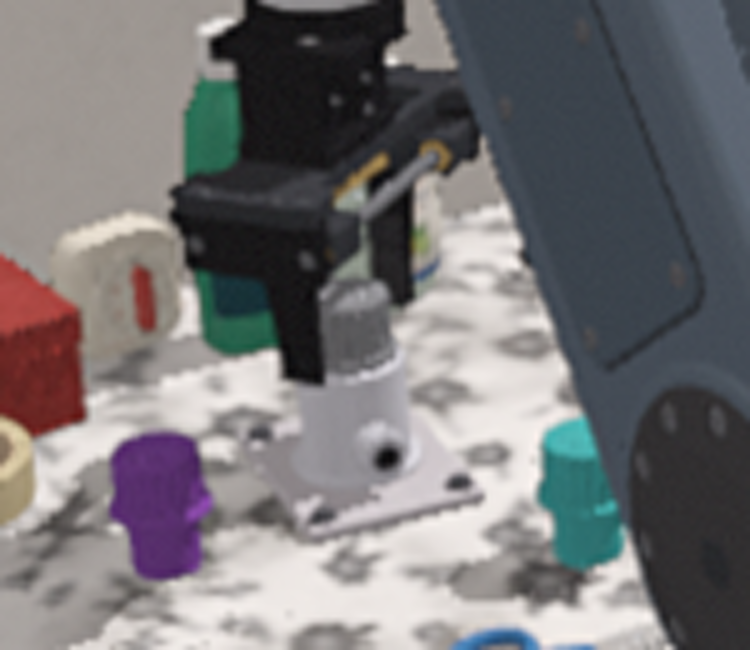

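The gripper straddles the grey cap, with the fingertips at rim level around crop (300,378). The jaws closed to 41.7 mm, which matches the 42 mm knob, and the force is near zero, so it is well centred. Next I go to the wrist's end position and start the first stroke.

```bash
cat >> h.py <<'E'
def sweep(p0,p1,xy,z0,pitch=.0025,step=.2,kz=1e-4,kxy=5e-5,mstop=.22,fstop=7):
    xy=np.array(xy,float);z=z0;p=p0
    while p<p1-1e-6:
        dp=min(step,p1-p);p+=dp;z+=pitch*dp
        robot.servo_line([*xy,z],speed=.05,rot=Q(p))
        o=robot.observe();F=[o["wrist_force"]];M=[o["torque"][2]]
        for _ in range(2):
            robot.wait(.02);o=robot.observe();F.append(o["wrist_force"]);M.append(o["torque"][2])
        F=np.mean(F,0);M=np.mean(M)
        print("t%.2f psi %.2f z %.2f (is %.2f) xy %s F %s Mz %.3f op %.3f"%(o["time"],p,z*1e3,o["eef_pos"][2]*1e3,xy*1e3,F,M,o["opening"]),flush=True)
        if abs(M)>mstop or np.linalg.norm(F)>fstop: print("STOP");break
        if abs(F[2])>.8: z+=kz*F[2]
        if np.hypot(*F[:2])>.8: xy=xy+kxy*F[:2]
    return p,xy,z
E
python3 - <<'E'
from h import *
C=[.565,.112]
robot.move_gripper(1.0)
robot.servo_line([*C,.097],speed=.1,rot=Q(-2.65));st("rot")
robot.move_gripper(0.0,3.0);robot.wait(.1);st("grip3")
robot.move_gripper(0.0,25.0);robot.wait(.1);st("grip25")
print(sweep(-2.65,-2.05,C,.097))
E
```

```text
rot t9.11 p [565.002 112.001  97.013] psi -2.650 q6 2.65 F [ 0.508  0.755 -0.484] M [ 0.121  0.009 -0.005] op 1.000
grip3 t10.03 p [565.25 112.09  97.11] psi -2.650 q6 2.65 F [0.406 0.972 0.93 ] M [ 0.161 -0.068 -0.026] op 0.479
grip25 t10.34 p [565.238 112.059  97.091] psi -2.650 q6 2.65 F [ 0.17   1.419 -0.248] M [ 0.261 -0.13  -0.032] op 0.473
t10.72 psi -2.45 z 97.50 (is 97.57) xy [565. 112.] F [-0.61   0.641  1.539] Mz 0.023 op 0.474
t11.11 psi -2.25 z 98.15 (is 98.12) xy [564.969 112.032] F [0.328 0.667 1.297] Mz 0.059 op 0.475
t11.49 psi -2.05 z 98.78 (is 98.68) xy [564.969 112.032] F [ 0.15   0.782 -0.084] Mz 0.011 op 0.474
(-2.05, array([0.565, 0.112]), np.float64(0.09878365022745683))
```

```bash
sed -i 's/if abs(F\[2\])>.8: z+=kz\*F\[2\]/if F[2]<-1: z+=kz*F[2]\n        if F[2]>3: z+=kz*(F[2]-1)/' h.py
python3 - <<'E'
from h import *
print(sweep(-2.05,2.65,[.564969,.112032],.09878,step=.25))
E
```

```text
t11.93 psi -1.80 z 99.41 (is 99.35) xy [564.969 112.032] F [0.43  1.341 0.343] Mz 0.043 op 0.473
t12.36 psi -1.55 z 100.03 (is 99.98) xy [564.991 112.099] F [ 1.044  1.189 -0.321] Mz 0.060 op 0.477
t12.79 psi -1.30 z 100.66 (is 100.61) xy [565.043 112.159] F [ 0.829  0.88  -0.672] Mz 0.033 op 0.476
t13.22 psi -1.05 z 101.28 (is 101.25) xy [565.084 112.203] F [ 0.802  0.388 -0.706] Mz 0.062 op 0.478
t13.66 psi -0.80 z 101.91 (is 101.90) xy [565.124 112.222] F [ 0.927  1.495 -0.203] Mz 0.058 op 0.477
t14.09 psi -0.55 z 102.53 (is 102.57) xy [565.171 112.297] F [ 1.128  1.457 -0.582] Mz 0.044 op 0.472
t14.53 psi -0.30 z 103.16 (is 103.16) xy [565.227 112.37 ] F [ 0.851  0.75  -0.313] Mz 0.068 op 0.480
t14.96 psi -0.05 z 103.78 (is 103.80) xy [565.27  112.407] F [ 1.109  0.989 -0.03 ] Mz 0.027 op 0.477
t15.39 psi 0.20 z 104.41 (is 104.39) xy [565.325 112.456] F [ 1.195  1.612 -0.601] Mz 0.022 op 0.474
t15.82 psi 0.45 z 105.03 (is 105.03) xy [565.385 112.537] F [-0.261  0.962  0.151] Mz 0.036 op 0.475
t16.26 psi 0.70 z 105.66 (is 105.62) xy [565.372 112.585] F [-0.615  2.014 -0.187] Mz 0.
[... 171 characters left out ...]
 F [-1.33   0.417  0.167] Mz 0.041 op 0.476
t17.56 psi 1.45 z 107.53 (is 107.47) xy [565.267 112.758] F [-0.795  0.486  0.329] Mz 0.012 op 0.473
t17.99 psi 1.70 z 108.16 (is 108.12) xy [565.227 112.782] F [-0.447 -0.768 -0.15 ] Mz 0.028 op 0.481
t18.43 psi 1.95 z 108.78 (is 108.76) xy [565.205 112.744] F [-0.706 -0.449  0.196] Mz 0.050 op 0.473
t18.86 psi 2.20 z 109.41 (is 109.41) xy [565.17  112.722] F [-0.402  0.054  0.096] Mz 0.029 op 0.474
t19.29 psi 2.45 z 110.03 (is 110.04) xy [565.17  112.722] F [ 0.346 -0.135 -0.224] Mz 0.040 op 0.476
t19.68 psi 2.65 z 110.53 (is 110.69) xy [565.17  112.722] F [-0.382 -0.299  1.722] Mz 0.066 op 0.471
(2.65, array([0.565, 0.113]), 0.11053000000000002)
```

```bash
python3 - <<'E'
from h import *
import cv2
for _ in range(3): robot.wait(.05);st()
cv2.imwrite("pics/s2.png",cv2.resize(robot.get_image("scene")["pixels"][150:280,140:290],None,fx=5,fy=5,interpolation=cv2.INTER_CUBIC))
E
```

```text
t19.73 p [565.199 112.794 110.678] psi 2.647 q6 -2.64 F [0.2   0.859 1.419] M [0.227 0.017 0.044] op 0.478
 t19.77 p [565.211 112.784 110.673] psi 2.648 q6 -2.64 F [-0.609  0.166  1.278] M [ 0.187  0.103 -0.033] op 0.479
 t19.82 p [565.198 112.776 110.647] psi 2.648 q6 -2.65 F [-0.911 -0.546  1.722] M [ 0.193  0.086 -0.006] op 0.479
```

View pics/s2.png

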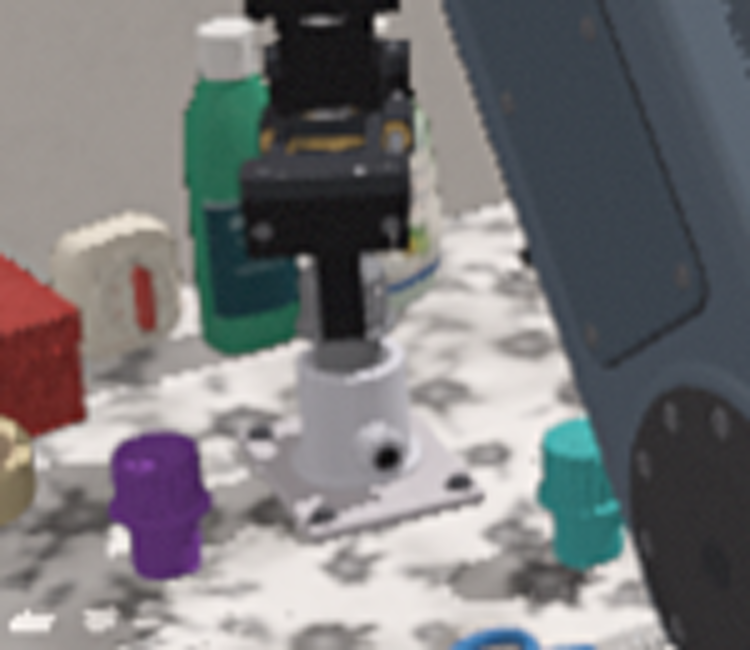

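The picture shows the grey cap, at crop (350,350), raised out of the housing between the fingers. Fz has stepped from about 0 to +1.5 N and Mz has dropped to about 0, which hints that it has freed. I'll test with tiny lifts and stop at a light pull.

```bash
python3 - <<'E'
from h import *
z=.11053
for i in range(10):
    z+=.0004
    robot.servo_line([.56517,.112722,z],speed=.01)
    F=[]
    for _ in range(3): robot.wait(.02);F.append(robot.observe()["wrist_force"])
    F=np.mean(F,0);o=robot.observe();print("%.2f %.2f"%(z*1e3,o["eef_pos"][2]*1e3),F,"%.3f"%o["opening"],"t%.2f"%o["time"])
    if F[2]<-2.5: print("held");break
E
```

```text
110.93 110.86 [-0.063  0.061 -0.447] 0.476 t20.18
111.33 111.14 [ 0.481  0.105 -1.724] 0.473 t20.48
111.73 111.43 [ 1.334  0.63  -4.451] 0.475 t20.77
held
```

Still held: it pulled −4.5 N after about 0.5 mm, within its play. I'll ease back, regrasp, and continue in finer steps with a firm grip.

```bash
python3 - <<'E'
from h import *
C=[.5652,.1126]
robot.servo_line([*C,.1106],speed=.02);st("eased")
robot.move_gripper(0.7,25.0);st("open")
robot.servo_line([*C,.1112],speed=.1,rot=Q(0.4));st("back")
robot.move_gripper(0.0,8.0);robot.wait(.05);st("g8")
robot.move_gripper(0.0,35.0);robot.wait(.05);st("g35")
E
```

```text
eased t21.02 p [565.146 112.696 110.848] psi 2.650 q6 -2.65 F [-0.538  0.54  -0.613] M [ 0.318 -0.01   0.025] op 0.480
open t21.69 p [565.217 112.597 110.617] psi 2.650 q6 -2.65 F [-0.138 -0.238 -0.152] M [ 0.114 -0.085 -0.013] op 0.694
back t24.09 p [565.185 112.612 111.194] psi 0.400 q6 -0.40 F [-0.31  -0.608 -0.448] M [ 0.025 -0.142  0.023] op 0.700
g8 t24.63 p [565.302 112.666 111.222] psi 0.400 q6 -0.40 F [-0.221  0.19   1.048] M [ 0.097 -0.206  0.034] op 0.484
g35 t24.90 p [565.324 112.648 111.211] psi 0.400 q6 -0.40 F [ 0.21   1.242 -0.255] M [ 0.084 -0.233  0.013] op 0.477
```

```bash
python3 - <<'E'
from h import *
print(sweep(.4,1.4,[.5652,.1126],.1112,step=.1,mstop=.14,fstop=6))
E
```

```text
t25.18 psi 0.50 z 111.45 (is 111.70) xy [565.2 112.6] F [-0.542  0.99   2.176] Mz -0.018 op 0.472
t25.47 psi 0.60 z 111.70 (is 111.80) xy [565.173 112.649] F [-0.256  0.4    2.324] Mz 0.018 op 0.475
t25.75 psi 0.70 z 111.95 (is 111.97) xy [565.173 112.649] F [-0.338 -0.237  2.316] Mz -0.035 op 0.473
t26.03 psi 0.80 z 112.20 (is 112.19) xy [565.173 112.649] F [-0.252 -0.407  2.341] Mz 0.011 op 0.476
t26.32 psi 0.90 z 112.45 (is 112.39) xy [565.173 112.649] F [-0.241 -0.658  2.107] Mz -0.018 op 0.476
t26.60 psi 1.00 z 112.70 (is 112.54) xy [565.173 112.649] F [ 0.334 -1.147 -0.191] Mz -0.082 op 0.472
t26.88 psi 1.10 z 112.95 (is 112.68) xy [565.19  112.592] F [ 0.812 -1.166 -1.466] Mz -0.159 op 0.473
STOP
(1.0999999999999999, array([0.565, 0.113]), 0.11295)
```

It freed at psi ≈0.45, where Fz became a steady +2.2 N (spring minus weight). The stop was felt from psi ≈0.95 (Mz −0.16). I'll ease back into the free window and lift gently.

```bash
python3 - <<'E'
from h import *
C=[.56519,.1126]
robot.servo_line([*C,.1123],speed=.02,rot=Q(.76));robot.wait(.05);st("eased")
z=.1123
for i in range(8):
    z+=.0006
    robot.servo_line([*C,z],speed=.015)
    F=[]
    for _ in range(3): robot.wait(.02);F.append(robot.observe()["wrist_force"])
    F=np.mean(F,0);o=robot.observe();print("%.2f %.2f"%(z*1e3,o["eef_pos"][2]*1e3),F,"Mz %.3f"%o["torque"][2],"%.3f"%o["opening"],"t%.2f"%o["time"])
    if F[2]<-3 or np.hypot(*F[:2])>5: print("held");break
E
```

```text
eased t27.43 p [565.486 112.708 112.623] psi 0.761 q6 -0.76 F [0.911 0.405 2.749] M [-0.081 -0.203  0.006] op 0.473
112.90 113.03 [0.598 0.067 2.152] Mz -0.039 0.475 t27.73
113.50 113.55 [1.198 0.218 2.16 ] Mz -0.029 0.480 t28.02
114.10 114.16 [1.354 0.73  1.852] Mz -0.016 0.477 t28.32
114.70 114.72 [0.948 0.763 1.751] Mz -0.017 0.473 t28.62
115.30 115.28 [0.898 0.759 1.738] Mz 0.055 0.476 t28.93
115.90 115.87 [1.289 0.228 1.558] Mz 0.006 0.474 t29.23
116.50 116.46 [0.999 0.83  1.297] Mz 0.007 0.475 t29.52
117.10 117.08 [ 0.465 -0.057  1.203] Mz -0.041 0.476 t29.82
```

It's free: Fz falls smoothly with the spring and there is no resistance. I'll lift clear and carry it over the tray's empty back half, aiming for (0.60, −0.20).

```bash
python3 - <<'E'
from h import *
import cv2,pickle
C=[.56519,.1126]
robot.servo_line([*C,.145],speed=.04);st("l1")
robot.servo_line([*C,.195],speed=.08);st("l2")
robot.servo_line([.60,-.20,.195],speed=.13);st("over")
robot.servo_line([.60,-.20,.11],speed=.08);st("low")
d={}
for n in("scene","top"):
    im=robot.get_image(n);d[n]=im
    cv2.imwrite(f"pics/{n}3.png",im["pixels"])
pickle.dump(d,open("im3.pkl","wb"))
a=d["scene"]["pixels"][130:270,200:360];cv2.imwrite("pics/c3.png",cv2.resize(a,None,fx=5,fy=4.2,interpolation=cv2.INTER_CUBIC))
E
```

```text
l1 t30.68 p [564.962 112.578 144.898] psi 0.760 q6 -0.76 F [ 0.075  0.368 -1.022] M [ 0.025 -0.231  0.016] op 0.468
l2 t31.45 p [564.809 112.6   194.763] psi 0.760 q6 -0.76 F [-0.482 -0.354 -1.116] M [ 0.053 -0.122 -0.043] op 0.475
over t34.02 p [ 599.968 -199.44   195.024] psi 0.761 q6 -1.26 F [-0.609  0.683 -0.954] M [ 0.023 -0.155 -0.005] op 0.476
low t35.23 p [ 600.49  -200.233  110.659] psi 0.760 q6 -1.26 F [-0.204  0.456 -1.031] M [ 0.03  -0.189  0.001] op 0.473
```

View pics/c3.png

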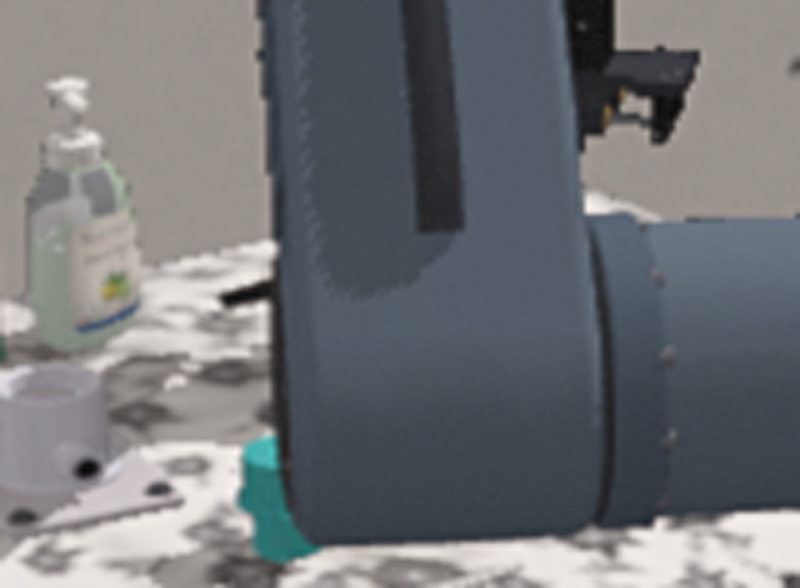

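View pics/top3.png

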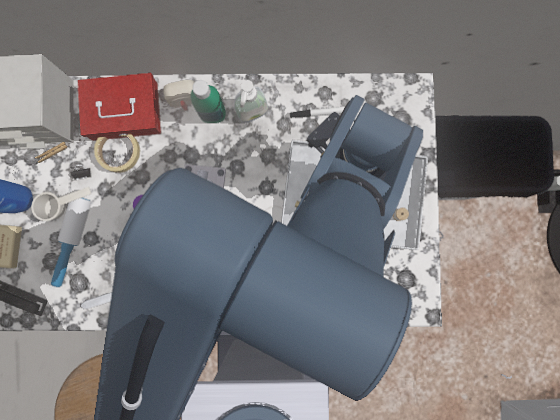

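The housing is empty at crop (60,385), the arm hides the cap, and the wrist carries −1.0 N, so the cap is held. I'll lower it by feel; contact is expected at TCP z ≈63 mm.

```bash
python3 - <<'E'
from h import *
P=[.60,-.20]
robot.servo_line([*P,.070],speed=.06);robot.wait(.1);b=np.mean([robot.observe()["wrist_force"][2] for _ in range(1)]);st("70")
z=.070
while z>.057:
    z-=.0005
    robot.servo_line([*P,z],speed=.02)
    F=[]
    for _ in range(3): robot.wait(.02);F.append(robot.observe()["wrist_force"])
    F=np.mean(F,0);o=robot.observe();print("%.2f %.2f"%(z*1e3,o["eef_pos"][2]*1e3),F,"t%.2f"%o["time"],flush=True)
    if F[2]>1.5: print("contact");break
E
```

```text
70 t36.24 p [ 600.371 -200.19    70.455] psi 0.760 q6 -1.26 F [ 0.997 -0.301 -1.047] M [ 0.06  -0.122 -0.036] op 0.474
69.50 69.73 [ 0.382  0.071 -1.108] t36.54
69.00 68.99 [ 0.457  0.042 -0.255] t36.84
68.50 68.46 [ 0.748  0.063 -1.199] t37.14
68.00 67.95 [-0.151 -0.634 -1.294] t37.44
67.50 67.46 [ 0.117  0.017 -0.724] t37.74
67.00 66.99 [ 0.057  0.061 -0.705] t38.04
66.50 66.46 [-0.288 -0.033 -1.432] t38.34
66.00 65.99 [-0.266  0.054 -0.974] t38.64
65.50 65.49 [ 0.33   0.683 -1.452] t38.94
65.00 64.96 [-0.339  0.248 -1.352] t39.24
64.50 64.47 [-0.243  0.115 -1.253] t39.54
64.00 63.98 [ 0.084 -0.141 -1.063] t39.84
63.50 63.49 [ 0.058  0.369 -0.506] t40.14
63.00 62.97 [ 0.295 -0.602 -0.643] t40.44
62.50 62.47 [ 0.309 -0.123 -1.009] t40.74
62.00 61.99 [ 0.485  0.418 -1.199] t41.04
61.50 61.46 [ 0.673  0.001 -1.245] t41.34
61.00 61.06 [-0.025 -0.303 -1.06 ] t41.64
60.50 60.99 [-0.711  0.779  3.813] t41.94
contact
```

Contact at TCP z 61.0 mm. I'll relax the press, open gently, and rise straight up.

```bash
python3 - <<'E'
from h import *
import cv2,pickle
P=[.60,-.20]
robot.servo_line([*P,.0609],speed=.02);robot.wait(.1);st("eased")
robot.move_gripper(0.0,8.0);robot.wait(.05);st("soft")
robot.move_gripper(0.75);robot.wait(.2);st("open")
robot.servo_line([*P,.15],speed=.08);st("up")
robot.servo_line([*P,.25],speed=.2)
robot.move_ptp([.148,-.607,.245],Q(-1.332));st("home")
d={n:robot.get_image(n) for n in("scene","top")}
pickle.dump(d,open("im4.pkl","wb"))
cv2.imwrite("pics/top4.png",cv2.resize(d["top"]["pixels"][130:255,265:435],None,fx=4.5,fy=4.5,interpolation=cv2.INTER_CUBIC))
cv2.imwrite("pics/scene4.png",cv2.resize(d["scene"]["pixels"][180:280,190:360],None,fx=4.5,fy=4.5,interpolation=cv2.INTER_CUBIC))
E
```

```text
eased t42.29 p [ 600.128 -200.041   61.021] psi 0.760 q6 -1.26 F [ 0.11  -0.238  2.83 ] M [ 0.078 -0.018 -0.001] op 0.475
soft t42.56 p [ 600.114 -200.032   60.916] psi 0.760 q6 -1.26 F [-0.772  0.159  2.427] M [ 0.065 -0.101  0.08 ] op 0.482
open t43.48 p [ 600.016 -199.987   60.91 ] psi 0.760 q6 -1.26 F [-0.089 -0.4   -0.621] M [ 0.021 -0.081  0.067] op 0.750
up t44.75 p [ 599.555 -199.79   149.309] psi 0.760 q6 -1.26 F [-0.131  0.684 -0.046] M [ 0.02  -0.163 -0.015] op 0.750
home t47.58 p [ 149.1   -606.582  244.981] psi -1.330 q6 -0.18 F [ 0.446 -0.318  0.15 ] M [ 0.008 -0.042 -0.011] op 0.749
```

View pics/top4.png

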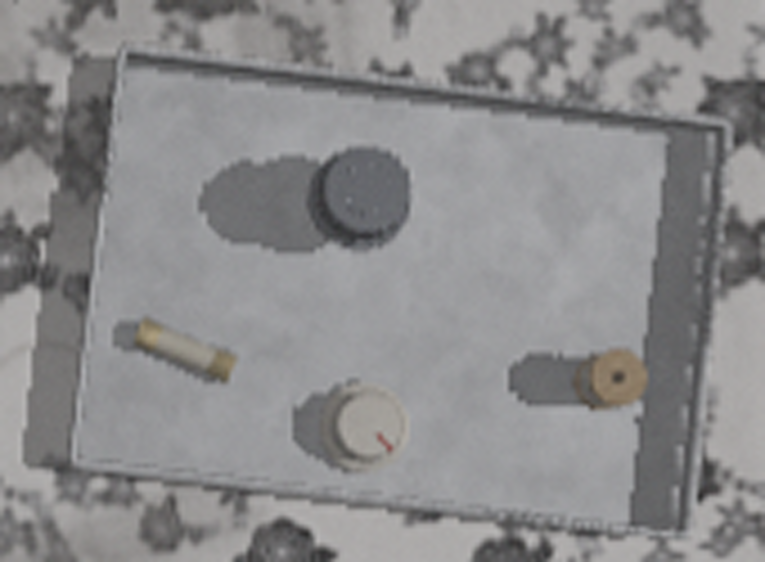

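View pics/scene4.png

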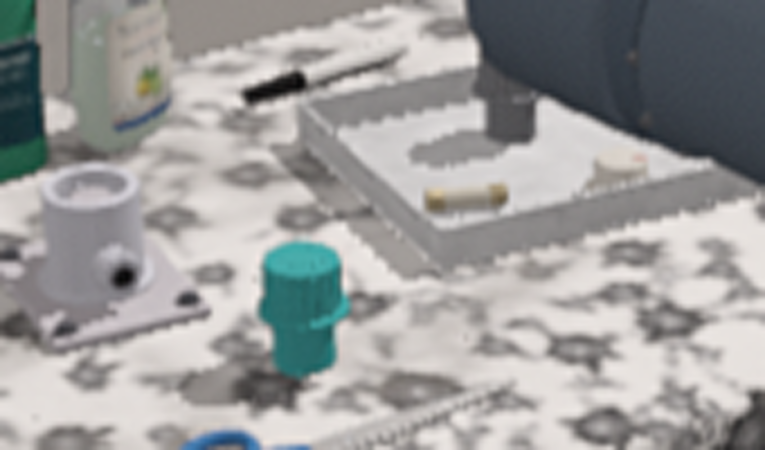

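The cap stands upright, knob up, on the tray floor: crop top (365,195), stem foot in scene crop (510,130). The fuse (185,351), white knob (370,424) and reel (617,377) are at the same pixels as before. The housing is empty and the robot is clear of everything.

```bash
python3 -c "
from plant import robot
print(robot.job_done())"
```

```text
the job is handed in; nothing more can be done
None
```

The grey cap is off the valve and stands upright, knob up, in the empty back half of the tray. I handed the job in at about 48 s of robot time.

- **Unscrewing:** It took two strokes, 5.3 rad and then about 0.7 rad, following the thread upwards.
- **Freeing:** The cap came free early in the second stroke, held in a 35 N grip. I felt the sprung stop at about −0.16 N m, eased back off it, and lifted with no resistance.
- **Forces:** The highest wrist forces I read were about 4.5 N in a test lift at the end of the first stroke, while the thread still held, and 3.8 N on setting down. These were spot readings between moves, and I could not measure the cap-to-housing force directly.
- **Last checks:** The final pictures show the cap upright, the housing empty, and the fuse, white knob and reel at the same pixel positions as before. The robot was back at its start pose, touching nothing.
- **False sign:** A rise in upward force at the end of the first stroke looked like the cap freeing. The test lift showed it was still held.

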